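# Close the sample canister for the courier

### The job

Pack the blood samples for the courier: stand every tube from the rack in the canister, one per compartment; then set the screw lid on the neck with its grip bar in line with the canister's two orange marks, turn it backward (counter-clockwise from above) until it drops a step into the thread, and then forward (clockwise) until it stops, with the bar back in line with the marks. Finally take the sprung clip off its stand, put it right down over the middle of the lid's bar, across it, and let it close there as the sign that the canister is ready. Leave the other things on the bench where they are.

Things in the scene. Friction and masses are not known exactly. Their poses are not given: they have to be found in the camera images.
- canister: White canister, 65 mm across, fixed upright on a square dark plate (104 mm). Origin: centre of the plate's underside; z up. Rim at z=102, inner radius 29, floor at z=12. A blue cross (3 mm walls along x and y, top at z=67) makes four compartments, middles at (+-12.4, +-12.4). Two orange marks, at +x and -x, on plate and wall. All offsets in mm.
- canister_mouth (a point): Centre of the canister's mouth, on its axis, level with the rim.
- thread_top (a point): On the canister's axis, 96 mm up: the level of the tops of the grey two-start thread ridges outside the neck (radius 39 mm). The lid, set on with its bar along canister x (within 40 degrees, either way round), rests on them, lid origin at canister z=95. A stop then blocks it going forward (clockwise).
- thread_gap (a point): One of two opposite gaps in the ridges, 72 degrees backward (counter-clockwise from above) from the marks. Lid turned backward 65 to 78 degrees from the marks (then a stop) drops 8.5 mm when let go or lightly pushed, lid origin to z=86.5. Thence forward (clockwise) under the ridges, 3 mm more down a ramp (push down lightly), to a stop about 5 degrees past the marks, z=83.5; now captive.
- lid: Blue screw lid, 90 mm across, 24 mm high, hollow below, with an upright grip bar on top. Origin: centre of the skirt's lower edge; z up. Bar: 56 mm long along lid x, 10 mm thick (y), from z=24 to z=56. Two lugs inside the skirt at +x and -x, so it works alike every half turn. About 2 mm of play round the thread. 90 g. Starts right way up on the bench.
- lid_bar (a point): Centre of the top of the lid's bar, 56 mm above the lid's origin.
- clip_stand: Fixed stand for the clip: dark square base (70 mm, 10 mm high) with an upright aluminium blade, 10 mm thick (x), 56 mm long (y), top at z=62. Origin: centre of the underside.
- clip: Orange sprung clip like a wide clothes peg, 80 mm high, 26 mm wide (y), 55 g. Origin: on its pivot (radius 5 mm); z up. Jaws hang to z=-34 and grip along x. Starts on the stand, pivot resting on the blade's top. On the lid it sits the same way: pivot on the bar's top (origin 61 mm above lid origin), clip y along lid x. The origin belongs to the half at +x, which tilts up to 0.23 rad when pinched.
- clip_lever (a point): Middle of the +x lever, 24 mm above the pivot. The two levers rise from z=4 to z=45, 24 mm over their outsides below, 44 mm at the top. Pinch them along x from above to 26 mm (about 6 N; grip with 20 N or more): they stand upright at the stop and the jaws open to 19 mm and more. Open the fingers and the jaws close.
- clip_jaw (a joint): Opening angle of the clip's other half: 0 while gripping a 10 mm bar, 0.45 fully open, -0.35 fully shut on nothing (rad).
- tube_rack: Clear tube rack, 72 x 193 x 62 mm, fixed; origin at the centre of the underside, long side along y. Tubes stand loosely in its holes, their feet 6 mm above the bench.
- tube_1: Capped sample tube with a purple cap, 84 mm long, 12 mm thick, cap 15.4 mm across (the upper 14 mm). Origin: centre of the foot, z up to the cap. Starts upright in the rack, or is absent. Dropping the last 2 cm into a compartment does no harm.
- tube_2: Capped sample tube with a red cap, 84 mm long, 12 mm thick, cap 15.4 mm across (the upper 14 mm). Origin: centre of the foot, z up to the cap. Starts upright in the rack, or is absent. Dropping the last 2 cm into a compartment does no harm.
- tube_3: Capped sample tube with a green cap, 84 mm long, 12 mm thick, cap 15.4 mm across (the upper 14 mm). Origin: centre of the foot, z up to the cap. Starts upright in the rack, or is absent. Dropping the last 2 cm into a compartment does no harm.
- tube_4: Capped sample tube with a blue cap, 84 mm long, 12 mm thick, cap 15.4 mm across (the upper 14 mm). Origin: centre of the foot, z up to the cap. Starts upright in the rack, or is absent. Dropping the last 2 cm into a compartment does no harm.
- gauze_pad: Folded gauze pad, 72x73x17 mm, a bystander; origin at the centre of its underside.
- stapler: Blue stapler, 25x111x41 mm, a bystander; origin at the centre of its underside.
- tape_roll: Roll of tape, 100 mm across, 25 mm high, a bystander; origin at the centre of its underside.
Not all that is in view belongs to the job. What is meant by the clip is not green, and is the larger of those in its own colour.

How it is judged:
By the outcome, as a careful person would: the job done as asked, in the order asked, and still so for the second after the job is handed in, with the robot touching nothing.
Of tube_1, tube_2, tube_3, tube_4 only 2 to 4 are there at a start; the rules pass over those that are not, and their reading is None.
At some moment in a run one of lid may be knocked a few centimetres aside while the robot is not near it.
It also fails if it takes over 208 s, if anything falls off the work surface, if the arm or the gripper's body presses on something with over 40 N, if the wrist force passes 120 N, or if a joint passes its speed limit or range.

### The arm

A 6-joint arm with a two-finger parallel gripper is mounted at the origin on a cart in front of the work surface, level with it; the furniture and walls round the work are solid. World frame = base frame: x ahead of the robot, y to its left, z up, the work surface at z = 0. Lengths are in m, angles in rad, forces in N, time in s.
With the tool pointing down it reaches from about 0.275 to 0.825 m from the base axis. Payload 4.9 kg.
Tool frame: the origin (TCP) lies midway between the tips of the shut fingers; the grasp point (between the pads) lies 19 mm behind it (bot.grip_depth is the distance from the TCP to the grasp point, in m); y points along the fingers, x is the direction in which the jaws open and shut, and the axes are right-handed (so a half turn about y gives the same grasp; the last joint's range is limited). The gripper opens to 85 mm and grips with 20 to 120 N. Pads are 22 mm wide; open, the fingers measure 114 mm over their backs; the gripper's body (76 mm by 85 mm) begins 54 mm behind the grasp point. The pads swing forward as they close: fully open they stand 13 mm farther back than shut.
Start: joints at [1.172, 0.326, -0.193, 1.052, 0, 1.437], TCP at [0.144, 0.531, 0.231] pointing down, gripper open.
Joint ranges: [-2.65, 2.65], [-0.97, 1.79], [-1.3, 1.35], [-1.93, 2.1], [-1.47, 1.37], [-3.14, 3.14]. Speed limits (rad/s): [2.57, 2.57, 3.14, 3.14, 3.14, 3.14].

### API

Orientations are given as a unit quaternion [w, x, y, z].
In Python, from cell import bot gives the robot as it stands. Calls block until the motion is done:
- bot.move_pose(position, orientation): joint-space move of the TCP to a pose.
- bot.move_linear(position, speed=0.15, rotation=None, until_force=None): straight line of the TCP; rotation=None keeps the orientation; speed is the mean speed in m/s. With until_force (N) it stops when the force on the tool has changed by that much, and returns True; else False.
- bot.goto_joints(angles): joint-space move.
- bot.set_gripper(opening, grasp_force=None): opening from 0.0 (shut) to 1.0 (fully open); grasp_force is the grip in N (None keeps the last); returns when the fingers have stopped.
- bot.wait(seconds).
- bot.solve_ik(position, orientation): joint angles nearest the present ones, or None.
- bot.camera(name): name is "side" or "top"; returns the picture (480x640x3 uint8, red, green, blue); there is no depth.
- bot.calibration(name): a dict with "mtx" (3x3 intrinsics, pixels), "extrinsics" (4x4, takes a point from world to camera coordinates). Camera axes: x right, y down, z forward; pixel columns grow to the right and rows downward; lengths in m; the calibration is good to about 2 mm. A picture is of the moment at which its call begins. calibration takes no time and is no camera call.
A pose or a line that the arm cannot do raises bot.PlanningError and nothing moves.
- bot.close_job(): hands the job in, once; it reports no verdict.
Trained networks look in the newest picture that a camera, given by its name, has taken for a name from the list of things; names that differ only in an ending like _2 or _b are one class to them, and where a whole thing is asked for, a point or a joint stands for the part that bears it (a point fixed in the world has none). Each returns a list of dicts, best first, with "confidence" (0 to 1); they miss things now and then, are a little off and sometimes report something else, mostly with a low value. They report only what shows in the picture. A call takes as long as a camera call. They do not tell look-alikes from the thing itself.
- bot.search_frame(camera, thing): "bbox" ([left, top, width, height] in pixels, round what is visible of it).
Readings, each from a call of its own:
- bot.read_clock(): time.
- bot.read_joint_positions(): joint angles.
- bot.read_joint_vel(): joint speeds.
- bot.read_joint_efforts(): joint torques, N m.
- bot.read_position(): TCP position.
- bot.read_tool_rot(): TCP orientation.
- bot.read_ft_force(): force on the tool from outside, world axes, zero at the start.
- bot.read_moment(): the same for the moment, N m.
- bot.read_gripper_width(): opening from 0.0 (shut) to 1.0 (fully open).
Only numpy, scipy, OpenCV 4.12 (cv2) and the standard library are available. Lean on these libraries where they do the work, as an engineer would, in place of code of your own. Each camera call takes 0.05 s, during which the arm holds its last target.

## Working session

There is one attempt and no reset: what is moved stays moved. The work goes in short steps, each a Python script; the robot and the scene stay as the last script left them, time stands still between calls to the robot, and variables do not carry over. Pictures are saved under pics/ and viewed, and the job is handed in when it is done.

```bash
ls; mkdir -p pics
python3 - <<'E'
from cell import bot
import cv2
for n in ("side","top"):
    im=bot.camera(n); cv2.imwrite(f"pics/{n}0.png",im[:,:,::-1])
    c=bot.calibration(n); print(n,c["mtx"],c["extrinsics"])
    for t in ["canister","lid","clip","clip_stand","tube_rack","tube_1","tube_2","tube_3","tube_4"]:
        print(t,[(d["bbox"],round(d["confidence"],2)) for d in bot.search_frame(n,t)][:4])
print(bot.read_clock(),bot.grip_depth,bot.read_tool_rot())
E
```

```text
pics
side [[568.36546019   0.         327.99337074]
 [  0.         568.36546019 238.78088128]
 [  0.           0.           1.        ]] [[-0.99711678 -0.07585691  0.00196417  0.51700397]
 [-0.04342831  0.54924372 -0.83453299  0.17450027]
 [ 0.06222629 -0.83221215 -0.55095447  0.83886391]
 [ 0.          0.          0.          1.        ]]
canister [([298.8, 290.8, 95.9, 108.2], 0.84), ([209.8, 326.1, 10.7, 27.7], 0.36)]
lid [([354.9, 235.8, 53.4, 47.4], 0.79)]
clip [([279.2, 202.6, 29.9, 42.9], 0.75), ([239.1, 254.0, 9.2, 15.9], 0.68), ([388.4, 189.9, 20.9, 31.1], 0.62)]
clip_stand [([271.0, 224.0, 46.4, 45.4], 0.91)]
tube_rack [([195.4, 268.1, 81.8, 124.3], 0.64)]
tube_1 [([209.3, 328.4, 11.1, 23.7], 0.65), ([254.9, 266.3, 9.6, 21.7], 0.53), ([221.8, 282.9, 10.3, 29.4], 0.48)]
tube_2 [([209.3, 328.4, 11.1, 23.7], 0.65), ([254.9, 266.3, 9.6, 21.7], 0.53), ([221.8, 282.9, 10.3, 29.4], 0.48)]
tube_3 [([209.3, 328.4, 11.1, 23.7], 0.65), ([254.9, 266.3, 9.6, 21.7], 0.53), ([221.8, 282.9, 10.3, 29.4], 0.48)]
tube_4 [([209.3, 328.4, 11.1, 23.7], 0.65), ([254.9, 266.3, 9.6, 21.7], 0.53), (
[... 469 characters left out ...]
7.2, 43.9, 44.1], 0.95)]
clip [([336.8, 189.5, 20.7, 27.7], 0.87), ([190.0, 231.2, 58.5, 62.4], 0.7), ([295.7, 167.2, 17.7, 9.9], 0.64), ([417.4, 298.5, 17.6, 14.4], 0.49)]
clip_stand [([322.3, 194.2, 40.1, 38.0], 0.85), ([338.4, 190.7, 18.1, 27.1], 0.63)]
tube_rack [([182.3, 159.5, 99.1, 46.3], 0.82), ([376.4, 211.0, 52.2, 52.2], 0.73)]
tube_1 [([234.0, 162.6, 9.2, 9.4], 0.6), ([189.2, 163.7, 10.5, 8.9], 0.6)]
tube_2 [([234.0, 162.6, 9.2, 9.4], 0.6), ([189.2, 163.7, 10.5, 8.9], 0.6)]
tube_3 [([234.0, 162.6, 9.2, 9.4], 0.6), ([189.2, 163.7, 10.5, 8.9], 0.6)]
tube_4 [([234.0, 162.6, 9.2, 9.4], 0.6), ([189.2, 163.7, 10.5, 8.9], 0.6)]
1.0 0.0187 [-0.56161854  0.56162888  0.42964358 -0.42960915]
```

View pictures.

View pics/side0.png

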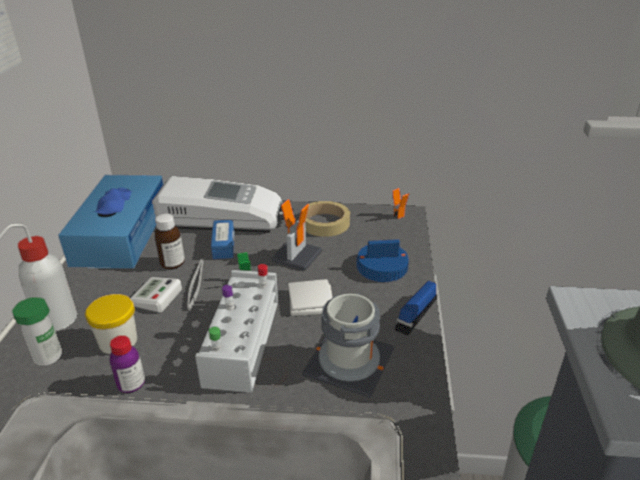

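View pics/top0.png

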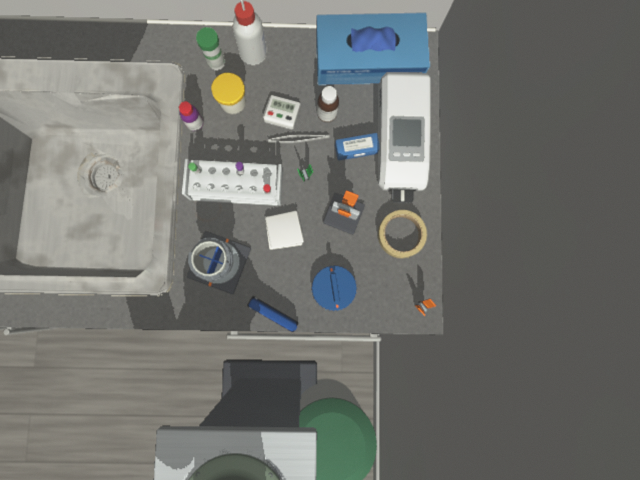

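Run:
```python
import cv2
a=cv2.imread("pics/side0.png"); b=cv2.imread("pics/top0.png")
cv2.imwrite("pics/s1.png",cv2.resize(a[180:410,180:420],None,fx=2.5,fy=2.5,interpolation=cv2.INTER_CUBIC))
cv2.imwrite("pics/t1.png",cv2.resize(b[150:320,170:440],None,fx=2.9,fy=2.9,interpolation=cv2.INTER_CUBIC))
```

```text
(no output)
```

View pics/s1.png

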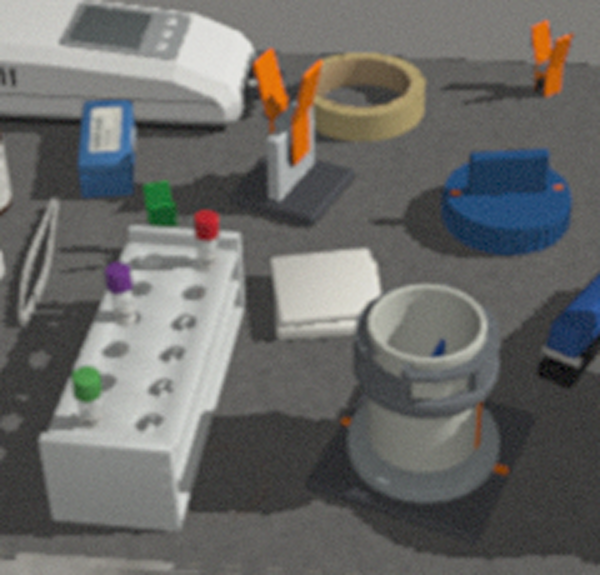

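View pics/t1.png

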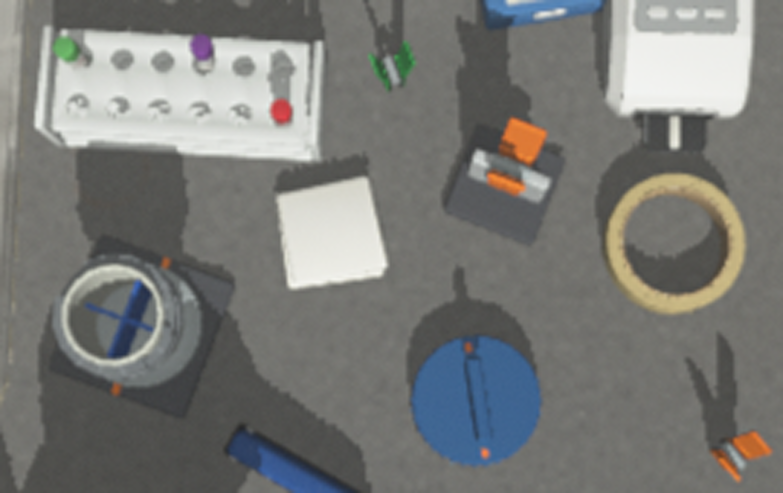

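```bash
cat > h.py <<'E'
import numpy as np, cv2
from scipy.optimize import least_squares
from scipy.spatial.transform import Rotation as R
def cal(bot):
    return {n:(bot.calibration(n)["mtx"],np.array(bot.calibration(n)["extrinsics"])) for n in("side","top")}
def proj(c,P):
    K,E=c; P=np.atleast_2d(P); q=P@E[:3,:3].T+E[:3,3]; q=q@K.T; return q[:,:2]/q[:,2:]
def back(c,uv,z):
    K,E=c; d=E[:3,:3].T@np.linalg.solve(K,[uv[0],uv[1],1.]); o=-E[:3,:3].T@E[:3,3]
    return o+d*(z-o[2])/d[2]
def blobs(im,f,roi,mn=4):
    x0,y0,x1,y1=roi; m=f(im[y0:y1,x0:x1].astype(int)).astype(np.uint8)
    n,l,s,c=cv2.connectedComponentsWithStats(m,connectivity=8)
    return sorted([(int(s[i,4]),round(c[i][0]+x0,2),round(c[i][1]+y0,2)) for i in range(1,n) if s[i,4]>=mn],reverse=True)
orange=lambda a:(a[...,0]>140)&(a[...,0]-a[...,2]>70)&(a[...,1]-a[...,2]>5)&(a[...,0]-a[...,1]>40)
red=lambda a:(a[...,0]>110)&(a[...,0]-a[...,1]>80)&(a[...,0]-a[...,2]>70)
green=lambda a:(a[...,1]-a[...,0]>40)&(a[...,1]-a[...,2]>40)
purple=lambda a:(a[...,2]-a[...,1]>45)&(a[...,0]-a[...,1]>20)
E
python3 - <<'E'
from cell import bot
from h import *
C=cal(bot); I={n:cv2.imread(f"pics/{n}0.png")[:,:,::-1] for n in C}
for n in C: K,E=C[n]; print(n,"pos",-E[:3,:3].T@E[:3,3])
T={"top":(185,155,290,210),"side":(200,255,280,360)}
for k,f in (("red",red),("green",green),("purple",purple)):
    for n in C:
        b=blobs(I[n],f,T[n]); print(k,n,b[:3],[back(C[n],x[1:],.083).round(4) for x in b[:1]])
for n,r in (("top",(180,225,260,305)),("side",(290,280,400,400))):
    b=blobs(I[n],orange,r,2); print("canmarks",n,[(x,back(C[n],x[1:],.004).round(4)) for x in b])
for n,r in (("top",(305,260,362,318)),("side",(350,230,415,285))):
    b=blobs(I[n],orange,r,2); print("lidmarks",n,[(x,back(C[n],x[1:],.024).round(4)) for x in b])
for n,r in (("top",(320,180,372,240)),("side",(270,190,325,270))):
    b=blobs(I[n],orange,r,2); print("clip",n,[(x,back(C[n],x[1:],.09).round(4)) for x in b])
b=cv2.imread("pics/top0.png");a=cv2.imread("pics/side0.png")
f=lambda im,x,y,w,h,s:cv2.resize(im[y:y+h,x:x+w],None,fx=s,fy=s,interpolation=cv2.INTER_NEAREST)
cv2.imwrite("pics/c1.png",np.hstack([f(b,183,228,66,66,6),f(b,310,185,66,66,6)]))
cv2.imwrite("pics/c2.png",np.hstack([f(b,305,260,60,60,6),f(a,268,195,60,60,6)]))
E
```

```text
side pos [0.4708922  0.64148788 0.60678657]
top pos [ 0.41643946 -0.13394713  0.92173815]
red side [(82, np.float64(262.52), np.float64(268.9))] [array([ 0.6247, -0.0573,  0.083 ])]
red top [(40, np.float64(266.5), np.float64(187.8))] [array([ 0.6237, -0.0525,  0.083 ])]
green side [(142, np.float64(243.46), np.float64(261.41)), (116, np.float64(214.53), np.float64(332.7))] [array([ 0.658 , -0.0746,  0.083 ])]
green top [(49, np.float64(192.0), np.float64(166.49))] [array([0.6627, 0.0933, 0.083 ])]
purple side [(81, np.float64(227.38), np.float64(290.05))] [array([ 0.6672, -0.0016,  0.083 ])]
purple top [(43, np.float64(239.05), np.float64(165.58))] [array([0.6667, 0.0023, 0.083 ])]
canmarks top [((5, np.float64(226.6), np.float64(240.2)), array([0.5295, 0.0348, 0.004 ])), ((4, np.float64(209.5), np.float64(283.5)), array([0.4388, 0.0661, 0.004 ]))]
canmarks side []
lidmarks top [((5, np.float64(336.6), np.float64(305.8)), array([ 0.3984, -0.1954,  0.024 ])), ((2, np.float64(331.0), np.float64(269.5)), array([ 0.4713, -0.1831,  0.024 ]))]
lidmarks side [((2, np.float64(403.0), np.float64(254.5)), array([ 0.3992, -0.1985,  0.024 ]))]
clip top [((153, np.float64(350.41), np.float64(197.65)), array([ 0.6063, -0.2149,  0.09  ])), ((56, np.float64(343.84), np.float64(212.79)), array([ 0.5764, -0.2026,  0.09  ]))]
clip side [((250, np.float64(301.8), np.float64(224.14)), array([ 0.5776, -0.1811,  0.09  ])), ((199, np.float64(287.84), np.float64(211.03)), array([ 0.6074, -0.223 ,  0.09  ]))]
```

View pics/c1.png

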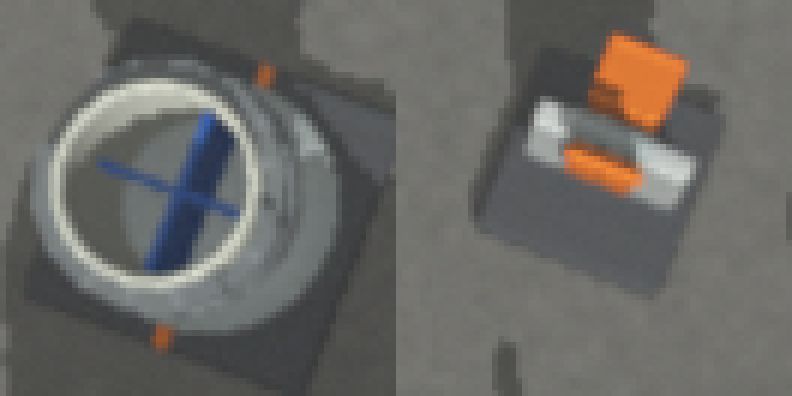

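View pics/c2.png

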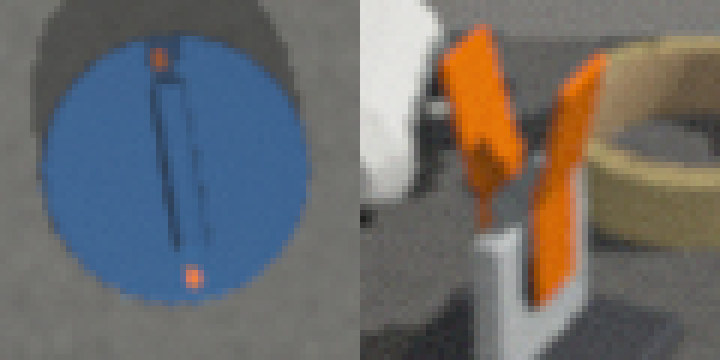

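```bash
cat >> h.py <<'E'
def hullc(pts):
    h=cv2.convexHull(np.asarray(pts,np.float32)); m=cv2.moments(h); return np.array([m["m10"]/m["m00"],m["m01"]/m["m00"]]),m["m00"]
def cyl(r,z0,z1,n=48):
    t=np.linspace(0,2*np.pi,n,endpoint=False); return np.array([[r*np.cos(a),r*np.sin(a),z] for z in(z0,z1) for a in t])
def maskhull(im,f,roi):
    x0,y0,x1,y1=roi; m=f(im[y0:y1,x0:x1].astype(int)).astype(np.uint8)
    n,l,s,c=cv2.connectedComponentsWithStats(m,connectivity=8)
    i=1+np.argmax(s[1:,4]); ys,xs=np.nonzero(l==i)
    P=np.concatenate([np.c_[xs+dx,ys+dy] for dx in(-.5,.5) for dy in(-.5,.5)])+[x0,y0]
    return hullc(P)
def fitxy(c,model,uv,g):
    s=least_squares(lambda p:hullc(proj(c,model+[p[0],p[1],0]))[0]-uv,g)
    return s.x,hullc(proj(c,model+[s.x[0],s.x[1],0]))[1]
E
cat > loc.py <<'E'
from h import *
blue=lambda a:(a[...,2]-a[...,0]>50)&(a[...,2]>90)
white=lambda a:(a.min(-1)>165)
def loc(C,I,name,model,f,rois,g):
    out=[]
    for n in rois:
        uv,A=maskhull(I[n],f,rois[n]); p,Am=fitxy(C[n],model,uv,g); out.append(p)
        print(name,n,uv.round(1),"area",round(A),"model",round(Am),p.round(4))
    return np.mean(out,0)
E
python3 - <<'E'
from cell import bot
from loc import *
C=cal(bot); I={n:cv2.imread(f"pics/{n}0.png")[:,:,::-1] for n in C}
cap=cyl(.0077,.076,.090)
loc(C,I,"red",cap,red,{"top":(255,180,275,196),"side":(250,255,275,280)},[.62,-.05])
loc(C,I,"green",cap,green,{"top":(185,158,200,175),"side":(200,320,225,345)},[.66,.09])
loc(C,I,"purple",cap,purple,{"top":(230,158,246,175),"side":(218,280,238,300)},[.66,.0])
loc(C,I,"lid",np.r_[cyl(.045,0,.024)],blue,{"top":(305,260,362,318)},[.43,-.19])
th=np.radians(-10); bar=np.array([[a*np.cos(th)-b*np.sin(th),a*np.sin(th)+b*np.cos(th),z] for a in(-.028,.028) for b in(-.005,.005) for z in(.024,.056)])
loc(C,I,"lid",np.r_[cyl(.045,0,.024),bar],blue,{"side":(350,230,415,285),"top":(305,260,362,318)},[.43,-.19])
loc(C,I,"rim",cyl(.0325,.102,.102),white,{"top":(183,228,250,294)},[.48,.05])
loc(C,I,"rim",cyl(.0325,.096,.102),lambda a:a.min(-1)>150,{"side":(318,290,385,335)},[.48,.05])
b=cv2.imread("pics/side0.png");
f=lambda im,x,y,w,h,s:cv2.resize(im[y:y+h,x:x+w],None,fx=s,fy=s,interpolation=cv2.INTER_NEAREST)
cv2.imwrite("pics/c3.png",np.hstack([f(b,295,285,110,110,5)]))
E
```

```text
red top [266.5 187.7] area 43 model 63 [ 0.6238 -0.0525]
red side [262.4 269.1] area 92 model 119 [ 0.6248 -0.0568]
green top [191.8 166.5] area 54 model 70 [0.6627 0.0936]
green side [214.4 332.7] area 124 model 164 [0.6642 0.0896]
purple top [239.1 165.6] area 48 model 66 [0.6667 0.0022]
purple side [227.2 290. ] area 88 model 134 [ 0.6674 -0.0017]
lid top [333.7 287.7] area 1578 model 1556 [ 0.4348 -0.1892]
lid side [387.4 263. ] area 1106 model 1886 [ 0.4265 -0.184 ]
lid top [333.7 287.7] area 1578 model 1556 [ 0.4348 -0.1892]
rim top [208.2 258.4] area 970 model 964 [0.4828 0.0492]
rim side [323.5 298.7] area 242 model 1234 [0.523  0.0256]
```

View pics/c3.png

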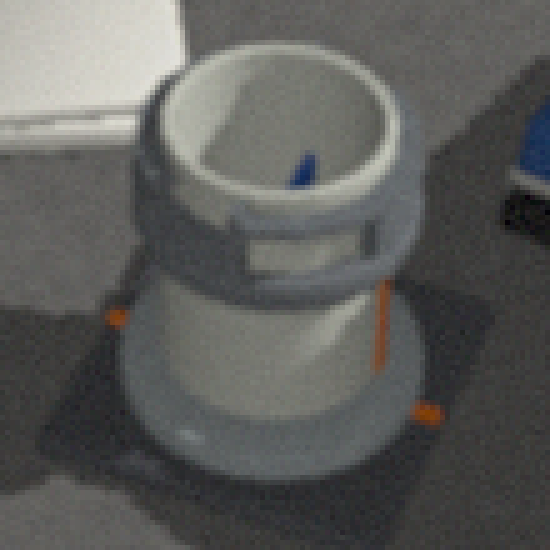

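```bash
cat >> h.py <<'E'
def rot(yaw):
    c,s=np.cos(yaw),np.sin(yaw)
    q=R.from_matrix(np.array([[c,0,-s],[s,0,c],[0,-1,0]])).as_quat(); return [float(q[3]),*map(float,q[:3])]
def best(bot,p,yaw,pref=0.):
    o=[]
    for k in(-1,0,1,2):
        j=bot.solve_ik(list(p),rot(yaw+k*np.pi))
        if j is not None: o.append((abs(j[5]-pref),yaw+k*np.pi,j))
    o.sort(key=lambda t:t[0]); return o[0][1],o[0][2]
def lin(bot,x,y,z,v=.2,**k): return bot.move_linear([float(x),float(y),float(z)],speed=v,**k)
E
python3 - <<'E'
from cell import bot
from h import *
C=cal(bot)
s=C["side"]
print("rim side",back(s,(351.1,309.8),.102),"marks",[back(s,u,.004).round(4) for u in((318.6,348.6),(380.6,367.6))])
print(rot(0),bot.read_tool_rot())
for nm,p,y in (("red",(.6243,-.0547,.16),np.pi/2),("red",(.6243,-.0547,.16),0),("can",(.4835,.049,.2),0),("can",(.4835,.049,.2),1.57),("lid",(.434,-.187,.2),1.4),("clip",(.57,-.21,.2),0)):
    yy,j=best(bot,p,y); print(nm,round(yy,2),np.round(j,2))
E
```

```text
rim side [0.48342223 0.05078114 0.102     ] marks [array([0.5304, 0.028 , 0.004 ]), array([0.4384, 0.0592, 0.004 ])]
[-0.7071067811865475, 0.7071067811865475, 0.0, 0.0] [-0.56161854  0.56162888  0.42964358 -0.42960915]
red 1.57 [-0.21  0.52 -0.08  0.97  0.   -0.21]
red 0.0 [-0.21  0.52 -0.08  0.97  0.    1.37]
can 0.0 [-0.05  0.23 -0.4   0.93  0.    1.52]
can 1.57 [-0.05  0.23 -0.4   0.93  0.   -0.05]
lid 1.4 [-0.56  0.21 -0.44  0.92  0.   -0.39]
clip 0.0 [-0.47  0.45 -0.08  1.03  0.    1.1 ]
```

```bash
python3 - <<'E'
from cell import bot
from h import *
x,y=.6243,-.0547; yaw=np.pi/2
bot.set_gripper(.55,30)
yw,j=best(bot,(x,y,.16),yaw); bot.move_pose([x,y,.16],rot(yw))
lin(bot,x,y,.076)
bot.set_gripper(0.0,30); print("w",bot.read_gripper_width()*85)
lin(bot,x,y,.20)
print("w",bot.read_gripper_width()*85, bot.read_position(), bot.read_clock())
lin(bot,x-.07,y+.06,.20)
for n in("side","top"):
    im=bot.camera(n); cv2.imwrite(f"pics/{n}1.png",im[:,:,::-1])
print(bot.read_position())
E
python3 - <<'E'
import cv2,numpy as np
a=cv2.imread("pics/side1.png")[100:400,150:450]; b=cv2.imread("pics/top1.png")[100:400,130:430]
cv2.imwrite("pics/v1.png",cv2.resize(np.hstack([a,b]),(800,400)))
E
```

```text
w 13.673536922591667
w 13.95446602845482 [ 0.62343319 -0.05471141  0.19868386] 5.8833
[0.55538785 0.00446082 0.19969297]
```

View pics/v1.png

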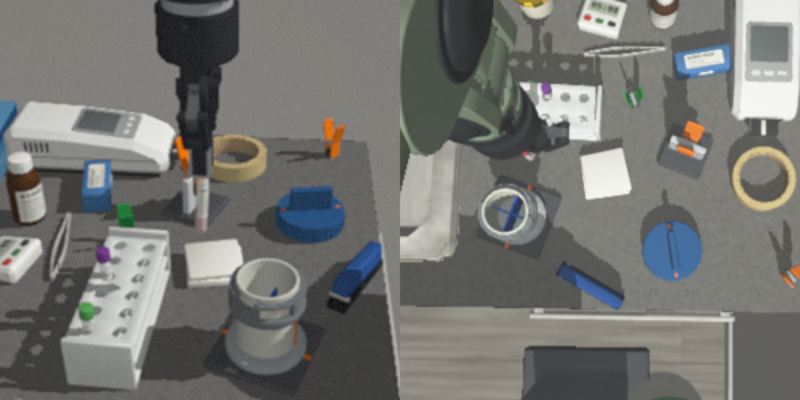

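Run:
```python
from cell import bot
from h import *
C=cal(bot); p=[.55539,.00446]
print(proj(C["side"],[[*p,.1297],[*p,.1297+.07],[p[0],p[1]-.004,.1297]]))
print(proj(C["top"],[[*p,.1297]]))
a=cv2.imread("pics/side1.png");b=cv2.imread("pics/top1.png")
f=lambda im,x,y,w,h,s:cv2.resize(im[y:y+h,x:x+w],None,fx=s,fy=s,interpolation=cv2.INTER_NEAREST)
cv2.imwrite("pics/v2.png",np.hstack([f(a,270,200,60,80,7),f(b,200,180,50,80,7)]))
```

```text
[[301.74273263 270.53041207]
 [300.51293863 228.43686034]
 [302.06689429 268.84078611]]
[[231.54463103 217.63603928]]
```

View pics/v2.png

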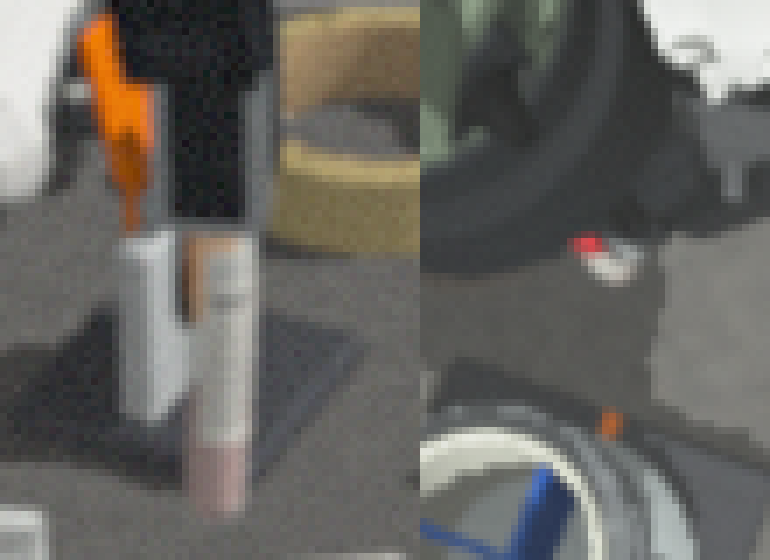

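```bash
cat > place.py <<'E'
from h import *
CAN=np.array([.4835,.047]); CY=np.radians(-18.9)
def comp(sx,sy,d=.0124):
    c,s=np.cos(CY),np.sin(CY); return CAN+np.array([c*sx-s*sy,s*sx+c*sy])*d
def place(bot,sx,sy,yaw,snap=None):
    x,y=comp(sx,sy); yw,_=best(bot,(x,y,.2),yaw)
    bot.move_pose([x,y,.20],rot(yw))
    if snap:
        for n in("side","top"): cv2.imwrite(f"pics/{n}{snap}.png",bot.camera(n)[:,:,::-1])
    h=lin(bot,x,y,.105,.15,until_force=6); print("hit",h,bot.read_position())
    return h
def drop(bot):
    p=bot.read_position(); lin(bot,p[0],p[1],.103,.05); bot.set_gripper(.45); bot.wait(.2); lin(bot,p[0],p[1],.2,.25)
E
python3 - <<'E'
from cell import bot
from place import *
if not place(bot,1,-1,np.pi/2,"2"):
    for n in("side","top"): cv2.imwrite(f"pics/{n}3.png",bot.camera(n)[:,:,::-1])
print(bot.read_clock())
f=lambda n,x,y,w,h,s:cv2.resize(cv2.imread(f"pics/{n}.png")[y:y+h,x:x+w],None,fx=s,fy=s,interpolation=cv2.INTER_NEAREST)
cv2.imwrite("pics/v3.png",np.hstack([f("side2",290,220,120,120,3),f("side3",290,220,120,120,3)]))
E
```

```text
hit True [0.49000881 0.03099172 0.10234866]
7.7583[ WARN:0@8.136] global loadsave.cpp:275 findDecoder imread_('pics/side3.png'): can't open/read file: check file path/integrity
Traceback (most recent call last):
TypeError: 'NoneType' object is not subscriptable
```

Run:
```python
from cell import bot
from place import *
print(bot.read_ft_force(),bot.read_position())
for n in("side","top"): cv2.imwrite(f"pics/{n}3.png",bot.camera(n)[:,:,::-1])
f=lambda n,x,y,w,h,s:cv2.resize(cv2.imread(f"pics/{n}.png")[y:y+h,x:x+w],None,fx=s,fy=s,interpolation=cv2.INTER_NEAREST)
cv2.imwrite("pics/v3.png",np.hstack([f("side2",290,220,120,120,3),f("side3",290,220,120,120,3)]))
```

```text
[-0.09589286  0.34667465  4.90749816] [0.49000881 0.03099172 0.10234866]
```

View pics/v3.png

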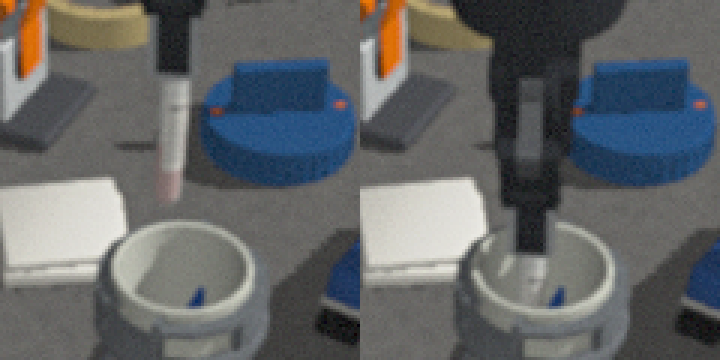

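Run:
```python
from cell import bot
from place import *
p=bot.read_position()
bot.set_gripper(.45); bot.wait(.2); print(bot.read_ft_force(),bot.read_position()); lin(bot,p[0],p[1],.2,.25); print(bot.read_ft_force())
# purple
x,y=.667,.0002
yw,_=best(bot,(x,y,.16),np.pi/2); bot.move_pose([x,y,.16],rot(yw))
for n in("side","top"): cv2.imwrite(f"pics/{n}4.png",bot.camera(n)[:,:,::-1])
bot.set_gripper(.5)
lin(bot,x,y,.076); bot.set_gripper(0.,30); print("w",bot.read_gripper_width()*85); lin(bot,x,y,.2)
print("w",bot.read_gripper_width()*85,bot.read_position(),bot.read_clock())
f=lambda n,x,y,w,h,s:cv2.resize(cv2.imread(f"pics/{n}.png")[y:y+h,x:x+w],None,fx=s,fy=s,interpolation=cv2.INTER_NEAREST)
cv2.imwrite("pics/v4.png",np.hstack([f("side4",290,280,100,100,4),f("top4",170,200,100,100,4)]))
```

```text
[-0.43987651  0.13105228  0.5535548 ] [0.48827815 0.03127432 0.10113091]
[-1.26226098  0.54546953 -0.25301207]
w 13.511237205467959
w 13.891105929800906 [6.66139660e-01 1.54736178e-04 1.98652128e-01] 11.7583
```

View pics/v4.png

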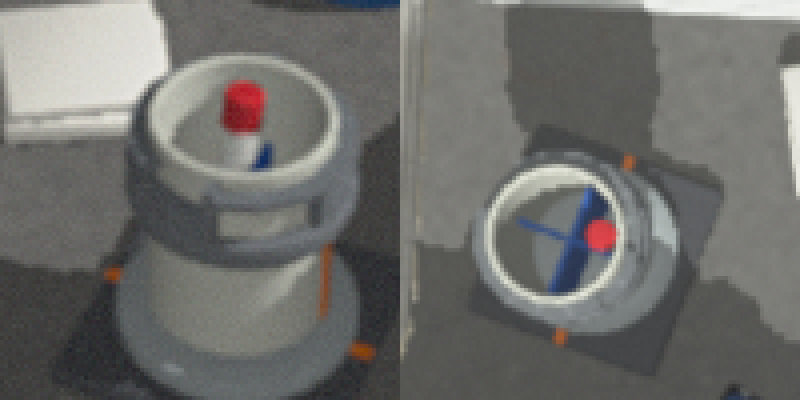

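Run:
```python
from cell import bot
from place import *
C=cal(bot); I={n:cv2.imread(f"pics/{n}4.png")[:,:,::-1] for n in C}
cap=cyl(.0077,.082,.096)
from loc import loc
p=loc(C,I,"red",cap,red,{"top":(310-130,240,340,300),"side":(335,290,365,320)},[.49,.03])
for n in C: print(n,proj(C[n],[[*CAN,.067],[*comp(1,-1),.067],[*comp(1,-1),.096]]).round(1))
for s in ((1,1),(1,-1),(-1,-1),(-1,1)): print(s,comp(*s).round(4))
```

```text
red top [219.9 258.3] area 48 model 65 [0.4843 0.0301]
red side [350.8 306. ] area 102 model 146 [0.4845 0.0275]
side [[350.5 327.2]
 [345.6 319.4]
 [346.  303.6]]
top [[213.4 259.6]
 [221.7 255.7]
 [218.8 254.3]]
(1, 1) [0.4992 0.0547]
(1, -1) [0.4912 0.0313]
(-1, -1) [0.4678 0.0393]
(-1, 1) [0.4758 0.0627]
```

```bash
sed -i 's/until_force=6/until_force=10/' place.py
python3 - <<'E'
from cell import bot
from place import *
place(bot,-1,1,np.pi/2); print(bot.read_ft_force())
p=bot.read_position()
if p[2]<.108:
    bot.set_gripper(.45); bot.wait(.2); lin(bot,p[0],p[1],.2,.25)
    x,y=.6635,.0912
    yw,_=best(bot,(x,y,.16),np.pi/2); bot.move_pose([x,y,.16],rot(yw))
    lin(bot,x,y,.076); bot.set_gripper(0.,30); print("w",bot.read_gripper_width()*85); lin(bot,x,y,.2)
    print("w",bot.read_gripper_width()*85,bot.read_position(),bot.read_clock())
    h=place(bot,1,1,np.pi/2); print(bot.read_ft_force())
    p=bot.read_position()
    if p[2]<.108:
        bot.set_gripper(.45); bot.wait(.2); lin(bot,p[0],p[1],.2,.25)
        lin(bot,p[0],-.1,.25,.25)
for n in("side","top"): cv2.imwrite(f"pics/{n}5.png",bot.camera(n)[:,:,::-1])
print(bot.read_clock())
f=lambda n,x,y,w,h,s:cv2.resize(cv2.imread(f"pics/{n}.png")[y:y+h,x:x+w],None,fx=s,fy=s,interpolation=cv2.INTER_NEAREST)
cv2.imwrite("pics/v5.png",np.hstack([f("side5",180,200,220,220,2),f("side5",310,280,80,110,4)[:440],f("top5",170,160,0+110,110,4)]) if 0 else np.hstack([f("side5",290,280,100,100,4),f("top5",170,200,100,100,4)]))
E
```

```text
hit False [0.4767031  0.06250858 0.10529026]
[ 0.05230044 -0.60384447  0.31001235]
w 13.828103294555094
w 13.361241800937956 [0.6626688  0.0911414  0.19864803] 16.9083
hit False [0.50013041 0.05476575 0.1052966 ]
[ 0.28188347 -0.55135082 -0.13525128]
20.3917
```

View pics/v5.png

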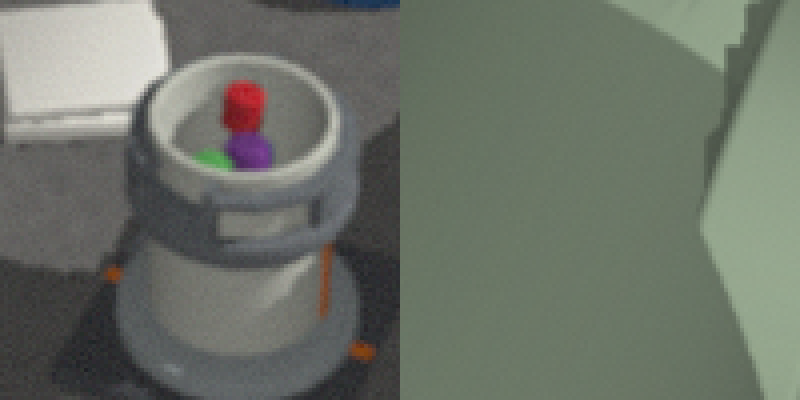

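View pics/top5.png

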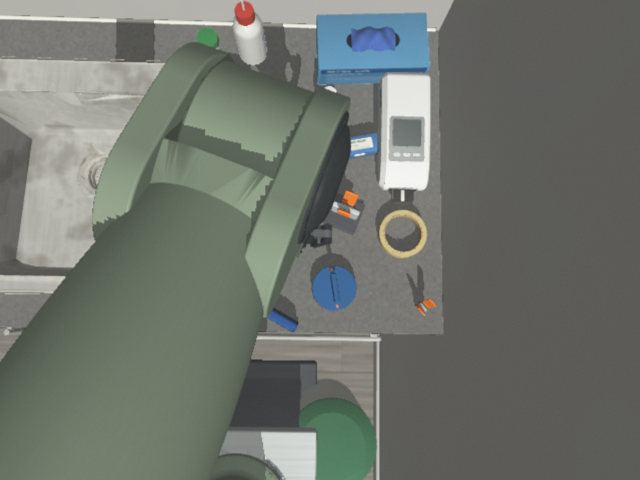

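Run:
```python
from cell import bot
from place import *
x,y=.4348,-.1912; yaw=np.radians(99.6)
yw,j=best(bot,(x,y,.15),yaw); print(np.round(j,2))
bot.set_gripper(.5,60)
bot.move_pose([x,y,.13],rot(yw))
for n in("side","top"): cv2.imwrite(f"pics/{n}6.png",bot.camera(n)[:,:,::-1])
print(lin(bot,x,y,.033,.12,until_force=10),bot.read_position())
bot.set_gripper(0.,60); print("w",bot.read_gripper_width()*85,bot.read_position())
lin(bot,x,y,.19,.15)
print("w",bot.read_gripper_width()*85,bot.read_position(),bot.read_ft_force())
hx,hy=CAN; yc=np.pi/2+CY; yw,j=best(bot,(hx,hy,.19),yc); print(np.round(j,2),yw)
bot.move_pose([hx,hy,.19],rot(yw)); lin(bot,hx,hy,.15,.1)
print(bot.read_position(),bot.read_clock())
for n in("side","top"): cv2.imwrite(f"pics/{n}7.png",bot.camera(n)[:,:,::-1])
f=lambda n,x,y,w,h,s:cv2.resize(cv2.imread(f"pics/{n}.png")[y:y+h,x:x+w],None,fx=s,fy=s,interpolation=cv2.INTER_NEAREST)
cv2.imwrite("pics/v7.png",np.hstack([f("side7",285,240,120,160,3),f("top7",160,180,120,160,3)]))
```

```text
[-0.57  0.27 -0.5   0.8   0.   -0.74]
False [ 0.43540054 -0.1914293   0.03356989]
w 8.606880462502673 [ 0.43537891 -0.1915275   0.03378161]
w 9.017381186087432 [ 0.43417834 -0.19084074  0.18913253] [ 0.01112062  0.07924638 -1.08867469]
[-0.06  0.24 -0.42  0.91  0.    0.27] 1.2409290981679684
[0.48361226 0.04631426 0.15009734] 25.475
```

View pics/v7.png

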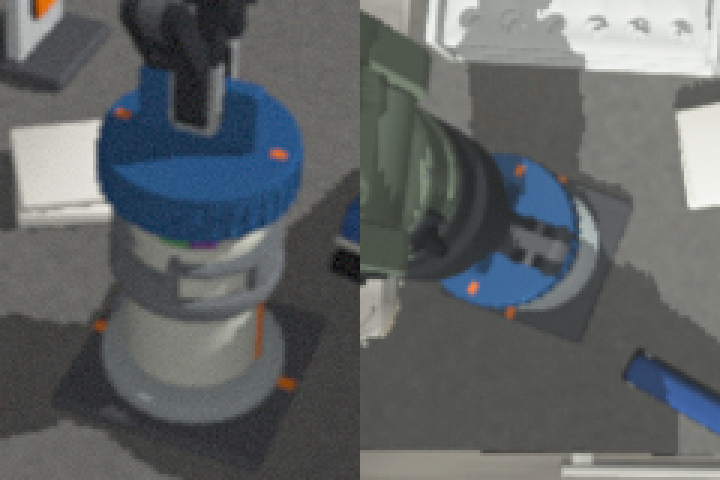

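Run:
```python
from cell import bot
from place import *
C=cal(bot); I={n:cv2.imread(f"pics/{n}7.png")[:,:,::-1] for n in C}
org=lambda a:(a[...,0]>110)&(a[...,0]-a[...,2]>35)&(a[...,0]-a[...,1]>35)
for n,r in(("side",(285,240,405,400)),("top",(180,225,260,300))):
    for b in blobs(I[n],org,r,3): print(n,b,"z.1403",back(C[n],b[1:],.1403)[:2].round(4),"z.004",back(C[n],b[1:],.004)[:2].round(4))
```

```text
side (29, np.float64(299.1), np.float64(242.03)) z.1403 [ 0.5655 -0.0511] z.004 [ 0.5931 -0.2535]
side (25, np.float64(370.84), np.float64(349.64)) z.1403 [0.4569 0.1637] z.004 [0.4528 0.0242]
side (15, np.float64(379.93), np.float64(367.2)) z.1403 [0.4465 0.1903] z.004 [0.4393 0.0585]
side (14, np.float64(377.5), np.float64(291.0)) z.1403 [0.4496 0.0554] z.004 [ 0.4434 -0.1159]
side (9, np.float64(325.44), np.float64(277.11)) z.1403 [0.5199 0.0309] z.004 [ 0.5342 -0.1475]
side (8, np.float64(317.88), np.float64(348.12)) z.1403 [0.5178 0.166 ] z.004 [0.5316 0.0271]
top (10, np.float64(209.5), np.float64(283.5)) z.1403 [0.4355 0.0364] z.004 [0.4388 0.0661]
top (10, np.float64(197.0), np.float64(275.5)) z.1403 [0.4491 0.0589] z.004 [0.4548 0.0925]
top (6, np.float64(212.83), np.float64(236.17)) z.1403 [0.5194 0.0344] z.004 [0.5374 0.0638]
top (3, np.float64(226.67), np.float64(239.33)) z.1403 [0.5142 0.0096] z.004 [0.5313 0.0347]
```

Run:
```python
from cell import bot
from place import *
x,y=.4840,.0487
lin(bot,x,y,.15,.05); bot.wait(.2); print(bot.read_position(),bot.read_ft_force(),bot.read_moment())
print(lin(bot,x,y,.120,.02,until_force=6)); print(bot.read_position(),bot.read_ft_force(),bot.read_moment())
for n in("side","top"): cv2.imwrite(f"pics/{n}8.png",bot.camera(n)[:,:,::-1])
f=lambda n,x,y,w,h,s:cv2.resize(cv2.imread(f"pics/{n}.png")[y:y+h,x:x+w],None,fx=s,fy=s,interpolation=cv2.INTER_NEAREST)
cv2.imwrite("pics/v8.png",np.hstack([f("side8",285,240,120,160,3),f("top8",160,180,120,160,3)]))
```

```text
[0.48402023 0.04878601 0.1501027 ] [ 0.03258762  0.37094567 -2.15324349] [0.02347638 0.07460641 0.06776698]
True
[0.48393566 0.04874974 0.12876524] [-0.1420053   0.29433047  5.4514676 ] [-0.02107091  0.08393827 -0.02765012]
```

View pics/v8.png

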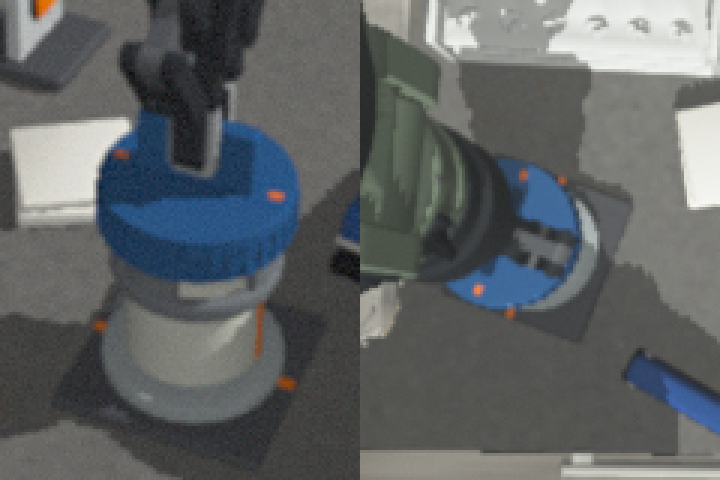

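Run:
```python
from cell import bot
from place import *
x,y=.4840,.0487; y0=np.pi/2+CY
lin(bot,x,y,.1285,.02)
for d in (12,24,36,48,60,70,72):
    t=bot.read_clock()
    bot.move_linear([x,y,.1284],speed=.02,rotation=rot(y0+np.radians(d)))
    F=np.array(bot.read_ft_force());M=np.array(bot.read_moment())
    print(d,np.round(bot.read_position(),4),F.round(1),M.round(2),round(bot.read_clock()-t,2))
    if np.linalg.norm(F)>35 or abs(M[2])>2.5: break
```

```text
12 [0.4847 0.0487 0.1288] [1.1 0.9 5.4] [ 0.06 -0.1   0.13] 0.36
24 [0.4845 0.0487 0.1287] [ 0.9 -0.6  5.9] [ 0.07 -0.01  0.13] 0.36
36 [0.4845 0.0487 0.1287] [0.3 0.3 5.8] [-0.   -0.02  0.11] 0.36
48 [0.4845 0.0487 0.1287] [-0.3  0.5  6.4] [-0.01 -0.    0.16] 0.36
60 [0.4844 0.0486 0.1287] [-1.1  0.3  6.5] [0.03 0.   0.13] 0.36
70 [0.4833 0.0487 0.1278] [ 0.2 -0.3 -0.9] [ 0.02 -0.02  0.  ] 0.32
72 [0.4837 0.0487 0.1281] [-0.2 -0.5 -2. ] [ 0.01  0.02 -0.01] 0.25
```

Run:
```python
from cell import bot
from place import *
x,y=.4840,.0487; y0=np.pi/2+CY
print(lin(bot,x,y,.117,.02,until_force=7)); p=bot.read_position(); print(p,bot.read_ft_force(),bot.read_moment())
if p[2]<.1225:
  z=p[2]-.0005
  for d in (60,48,36,24,12,4,0,-3):
    zz=z-.003*(72-d)/77
    bot.move_linear([x,y,zz],speed=.02,rotation=rot(y0+np.radians(d)))
    F=np.array(bot.read_ft_force());M=np.array(bot.read_moment())
    print(d,np.round(bot.read_position(),4),F.round(1),M.round(2))
    if np.linalg.norm(F)>40 or abs(M[2])>2.5: print("stop");break
print(bot.read_clock())
```

```text
True
[0.48403386 0.04866775 0.12024178] [-0.29840209  0.56186836  5.01552721] [0.05058596 0.1608095  0.05337095]
60 [0.4853 0.0486 0.1202] [ 0.1 -0.4  7.4] [ 0.    0.09 -0.15]
48 [0.4855 0.0482 0.1201] [-0.2 -0.1  9.8] [-0.27  0.25 -0.21]
36 [0.4852 0.0481 0.1194] [-0.1 -0.7  7.6] [-0.35  0.29 -0.1 ]
24 [0.4848 0.0486 0.1183] [ 0.4 -1.5  5.3] [-0.1  -0.05 -0.05]
12 [0.484  0.0489 0.1173] [1.  1.2 2.6] [ 0.06 -0.02 -0.07]
4 [0.4842 0.0488 0.1172] [1.2 0.4 4.1] [ 0.07 -0.04 -0.09]
0 [0.4844 0.0487 0.1173] [-0.5 -0.7  5.3] [ 0.06  0.02 -0.16]
-3 [0.4844 0.0486 0.1173] [-0.3 -0.9  6. ] [-0.01  0.05 -0.18]
32.7917
```

Run:
```python
from cell import bot
from place import *
x,y=.4842,.0487; y0=np.pi/2+CY
for d in (-4,-5,-6,-7,-8):
    bot.move_linear([x,y,.1172],speed=.02,rotation=rot(y0+np.radians(d)))
    M=np.array(bot.read_moment());q=bot.read_tool_rot()
    X=R.from_quat([q[1],q[2],q[3],q[0]]).as_matrix()[:,0]
    print(d,np.round(bot.read_position(),4),np.round(bot.read_ft_force(),1),M.round(2),"yaw",np.degrees(np.arctan2(X[1],X[0])-y0))
    if abs(M[2])>.6: print("stop");break
bot.set_gripper(.45); bot.wait(.2); p=bot.read_position(); lin(bot,p[0],p[1],.22,.2)
lin(bot,.40,-.2,.3,.3)
for n in("side","top"): cv2.imwrite(f"pics/{n}9.png",bot.camera(n)[:,:,::-1])
f=lambda n,x,y,w,h,s:cv2.resize(cv2.imread(f"pics/{n}.png")[y:y+h,x:x+w],None,fx=s,fy=s,interpolation=cv2.INTER_NEAREST)
cv2.imwrite("pics/v9.png",np.hstack([f("side9",285,240,120,160,3),f("top9",160,180,120,160,3)]))
print(bot.read_clock())
```

```text
-4 [0.4843 0.0487 0.1173] [-0.1  0.1  3.8] [-0.08 -0.02 -0.02] yaw -3.893928324044119
-5 [0.4843 0.0487 0.1173] [-0.3  0.3  5.4] [-0.07 -0.06  0.  ] yaw -4.964644643442981
-6 [0.4843 0.0487 0.1172] [0.7 0.  4.7] [-0.02 -0.   -0.02] yaw -5.983725165128451
-7 [0.4844 0.0488 0.1172] [0.4 0.2 4.3] [ 0.06 -0.11  0.27] yaw -6.962033047131633
-8 [0.4844 0.0488 0.1173] [0.2 1.3 5. ] [ 0.16 -0.2   0.66] yaw -7.942140401878812
stop
36.4667
```

View pics/v9.png

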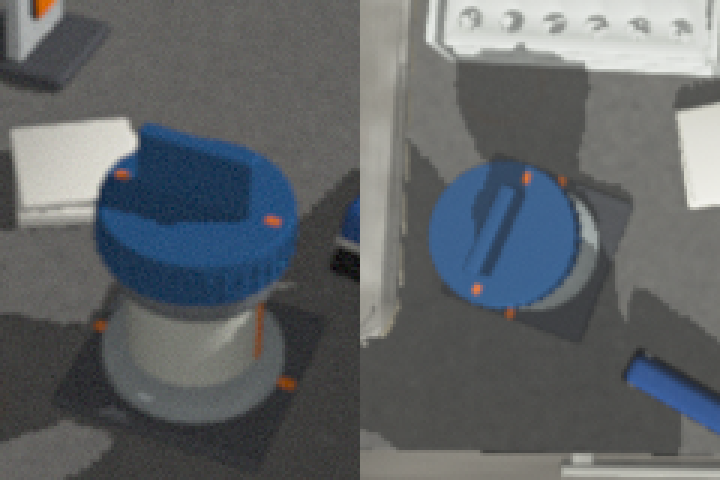

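View pics/top9.png

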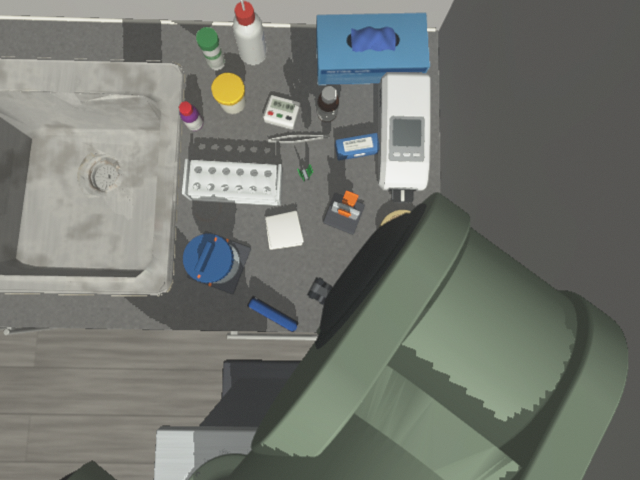

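Run:
```python
from cell import bot
from place import *
C=cal(bot); I={n:cv2.imread(f"pics/{n}9.png") for n in C}
org=lambda a:(a[...,2]>110)&(a[...,2]-a[...,0]>35)&(a[...,2]-a[...,1]>35)
for n,r in(("side",(285,270,405,340)),("top",(180,225,235,300))):
    b=[back(C[n],b[1:],.1076)[:2] for b in blobs(I[n],org,r,3)[:2]]
    v=b[0]-b[1]; v*=np.sign(v[0]); print(n,b,"mid",np.mean(b,0),"yaw",np.degrees(np.arctan2(v[1],v[0])))
print([back(C["top"],u,.062).round(4) for u in((333.7,201.3),(360.2,211.2))])
def box(cx,cy,yaw,lx,ly,z0,z1):
    c,s=np.cos(yaw),np.sin(yaw)
    return np.array([[cx+c*a*lx/2-s*b*ly/2,cy+s*a*lx/2+c*b*ly/2,z] for z in(z0,z1) for a,b in((-1,-1),(1,-1),(1,1),(-1,1))])
E=[(0,1),(1,2),(2,3),(3,0),(4,5),(5,6),(6,7),(7,4),(0,4),(1,5),(2,6),(3,7)]
p=np.array([.5735,-.2085]); yaw=np.radians(-20.5)
out=[]
for n,(x,y) in (("top",(310,180)),("side",(262,190))):
    im=cv2.resize(I[n][y:y+75,x:x+75],None,fx=5.3,fy=5.3,interpolation=cv2.INTER_NEAREST)
    off=np.array([0,-.003]) if n=="side" else np.zeros(2)
    for B,col in ((box(*(p+off),yaw,.07,.07,0,.01),(0,255,0)),(box(*(p+off),yaw,.01,.056,.01,.062),(255,255,0))):
        q=((proj(C[n],B)-[x,y]+.5)*5.3).astype(int)
        for a,b in E: cv2.line(im,tuple(map(int,q[a])),tuple(map(int,q[b])),col,1)
    out.append(im)
cv2.imwrite("pics/v10.png",np.hstack(out))
```

```text
side [array([0.45078206, 0.06146975]), array([0.51983058, 0.0343966 ])] mid [0.48530632 0.04793318] yaw -21.409586247677932
top [array([0.51897479, 0.03722427]), array([0.4495851 , 0.06458021])] mid [0.48427994 0.05090224] yaw -21.516161344713687
[array([ 0.6045, -0.1845,  0.062 ]), array([ 0.5857, -0.2373,  0.062 ])]
```

View pics/v10.png

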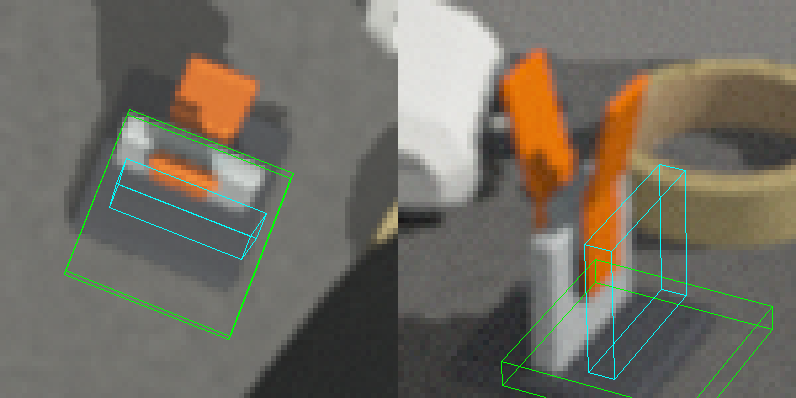

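```bash
cat > ov.py <<'E'
from cell import bot
from place import *
import sys
C=cal(bot); I={n:cv2.imread(f"pics/{n}9.png") for n in C}
def box(cx,cy,yaw,lx,ly,z0,z1):
    c,s=np.cos(yaw),np.sin(yaw)
    return np.array([[cx+c*a*lx/2-s*b*ly/2,cy+s*a*lx/2+c*b*ly/2,z] for z in(z0,z1) for a,b in((-1,-1),(1,-1),(1,1),(-1,1))])
E=[(0,1),(1,2),(2,3),(3,0),(4,5),(5,6),(6,7),(7,4),(0,4),(1,5),(2,6),(3,7)]
p=np.array([float(sys.argv[1]),float(sys.argv[2])]); yaw=np.radians(float(sys.argv[3]))
out=[]
for n,(x,y) in (("top",(310,180)),("side",(262,200))):
    im=cv2.resize(I[n][y:y+75,x:x+75],None,fx=5.3,fy=5.3,interpolation=cv2.INTER_NEAREST)
    off=np.array([0,-.003]) if n=="side" else np.zeros(2)
    for B,col in ((box(*(p+off),yaw,.07,.07,0,.01),(0,255,0)),(box(*(p+off),yaw,.01,.056,.01,.062),(255,255,0))):
        q=((proj(C[n],B)-[x,y]+.5)*5.3).astype(int)
        for a,b in E: cv2.line(im,tuple(map(int,q[a])),tuple(map(int,q[b])),col,1)
    out.append(im)
cv2.imwrite(sys.argv[4],np.hstack(out))
E
python3 ov.py .5895 -.2095 -20.5 pics/v11.png
```

```text
(no output)
```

View pics/v11.png

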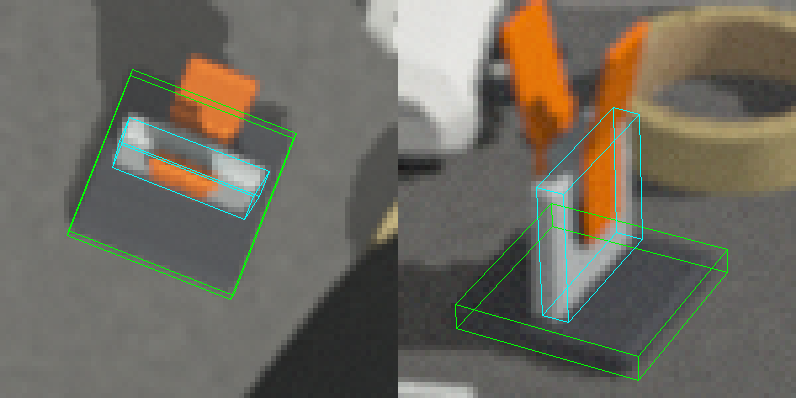

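Run:
```python
from cell import bot
from place import *
x,y=.590,-.209; yaw=np.radians(-20.5)
yw,j=best(bot,(x,y,.2),yaw); print(yw,np.round(j,2))
bot.set_gripper(.85,40)
bot.move_pose([x,y,.2],rot(yw))
for n in("side","top"): cv2.imwrite(f"pics/{n}a.png",bot.camera(n)[:,:,::-1])
print(lin(bot,x,y,.073,.1,until_force=8),bot.read_position())
bot.set_gripper(0.,40); bot.wait(.3); print("w",bot.read_gripper_width()*85,bot.read_position(),bot.read_ft_force())
for n in("side","top"): cv2.imwrite(f"pics/{n}b.png",bot.camera(n)[:,:,::-1])
f=lambda n,x,y,w,h,s:cv2.resize(cv2.imread(f"pics/{n}.png")[y:y+h,x:x+w],None,fx=s,fy=s,interpolation=cv2.INTER_NEAREST)
cv2.imwrite("pics/v12.png",np.hstack([f("sidea",240,160,90,110,4),f("sideb",240,160,90,110,4)]))
print(bot.read_clock())
```

```text
-0.35779249665883756 [-0.46  0.49 -0.03  1.06  0.    1.47]
False [ 0.59054663 -0.20925656  0.07373132]
w 21.06202723933004 [ 0.5915466  -0.20980935  0.07490908] [-0.41446351  0.10818453  7.18864101]
40.7833
```

View pics/v12.png

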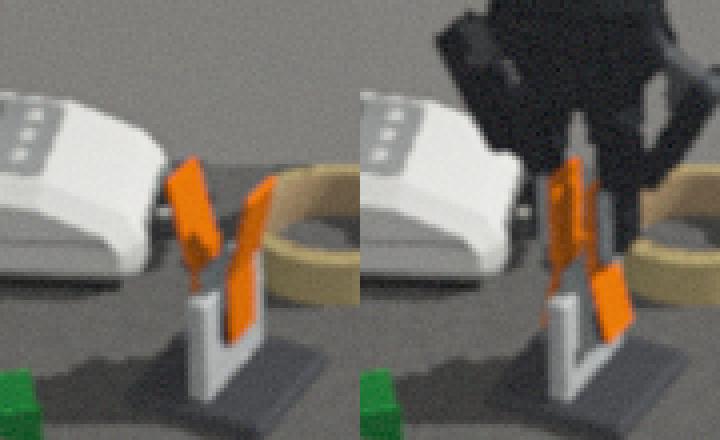

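Run:
```python
from cell import bot
from place import *
p=bot.read_position(); x,y,z=p
lin(bot,x,y,.16,.08); lin(bot,x,y,.23,.15); 
print("w",bot.read_gripper_width()*85,bot.read_position(),bot.read_ft_force())
hx,hy=.4845,.0488; yaw=np.radians(-23)+0
for yy in (yaw+np.pi/2,):
    yw,j=best(bot,(hx,hy,.23),yy); print(np.degrees(yw),np.round(j,2))
    bot.move_pose([hx,hy,.23],rot(yw)); lin(bot,hx,hy,.205,.1)
for n in("side","top"): cv2.imwrite(f"pics/{n}c.png",bot.camera(n)[:,:,::-1])
f=lambda n,x,y,w,h,s:cv2.resize(cv2.imread(f"pics/{n}.png")[y:y+h,x:x+w],None,fx=s,fy=s,interpolation=cv2.INTER_NEAREST)
cv2.imwrite("pics/v13.png",np.hstack([f("sidec",290,180,110,150,4)[:, :],f("topc",160,180,90,150,4)]))
print(bot.read_position(),bot.read_clock())
```

```text
w 22.020418601123353 [ 0.59121279 -0.20962478  0.22920694] [0.5522926  0.24213016 0.00172473]
67.0 [-0.05  0.21 -0.35  1.01  0.    0.35]
[0.48509619 0.04837672 0.20542823] 44.225
```

View pics/v13.png

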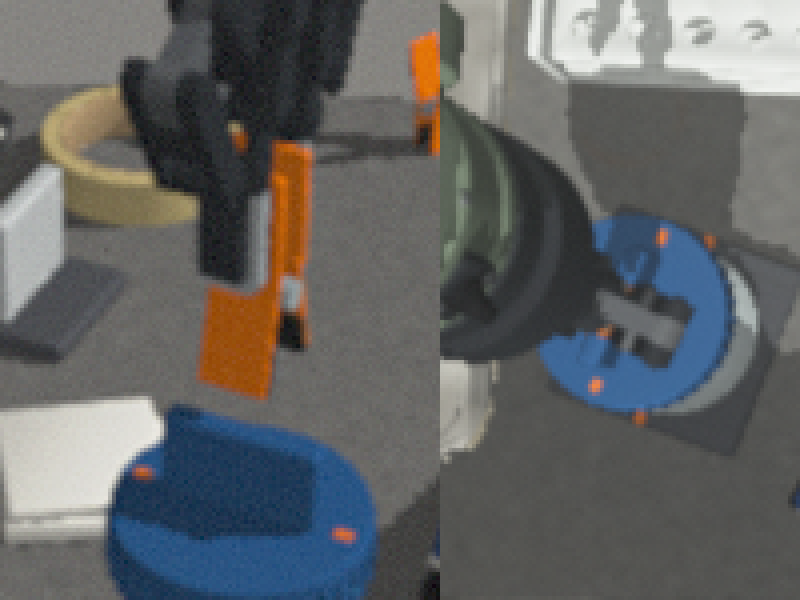

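Run:
```python
from cell import bot
from place import *
hx,hy=.4845,.0488
print(lin(bot,hx,hy,.165,.06,until_force=12),bot.read_position(),bot.read_ft_force())
print(lin(bot,hx,hy,.148,.025,until_force=6),bot.read_position(),bot.read_ft_force())
for n in("side","top"): cv2.imwrite(f"pics/{n}d.png",bot.camera(n)[:,:,::-1])
f=lambda n,x,y,w,h,s:cv2.resize(cv2.imread(f"pics/{n}.png")[y:y+h,x:x+w],None,fx=s,fy=s,interpolation=cv2.INTER_NEAREST)
cv2.imwrite("pics/v14.png",np.hstack([f("sided",290,180,110,150,4)[:, :],f("topd",160,180,90,150,4)]))
print(bot.read_clock())
```

```text
False [0.48467125 0.04878191 0.16511457] [ 0.2239909  -0.45669768 -0.8620378 ]
True [0.48455065 0.04882602 0.15235613] [-0.75751702 -0.27154441  5.61297683]
45.675
```

View pics/v14.png

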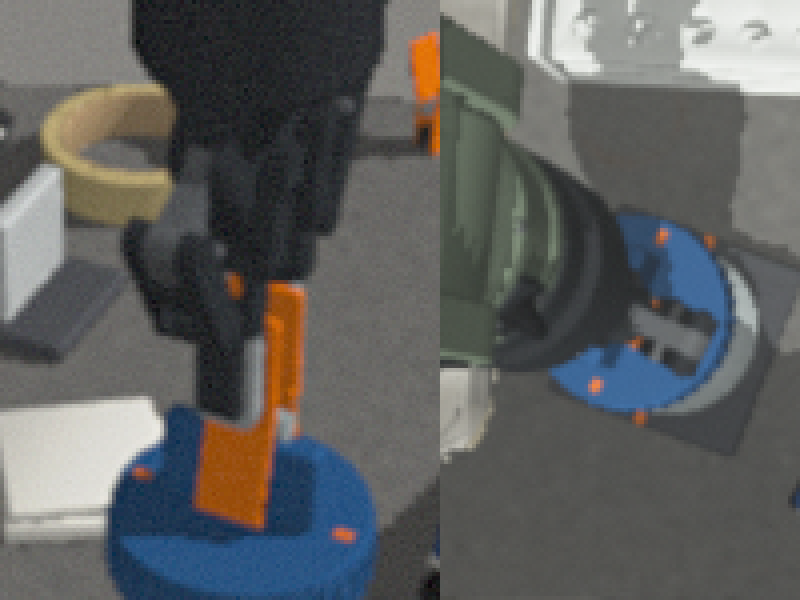

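Run:
```python
from cell import bot
from place import *
bot.set_gripper(.8); bot.wait(.4); p=bot.read_position(); print(p,bot.read_ft_force())
lin(bot,p[0],p[1],.26,.12); lin(bot,.40,-.2,.3,.3); bot.wait(.3)
for n in("side","top"): cv2.imwrite(f"pics/{n}e.png",bot.camera(n)[:,:,::-1])
C=cal(bot); org=lambda a:(a[...,0]>110)&(a[...,0]-a[...,2]>35)&(a[...,0]-a[...,1]>35)
I=bot.camera("top")
for b in blobs(I,org,(180,225,260,300),3): print(b,back(C["top"],b[1:],.1076)[:2].round(4))
f=lambda n,x,y,w,h,s:cv2.resize(cv2.imread(f"pics/{n}.png")[y:y+h,x:x+w],None,fx=s,fy=s,interpolation=cv2.INTER_NEAREST)
cv2.imwrite("pics/v15.png",np.hstack([f("sidee",290,220,110,150,4)[:, :],f("tope",160,180,90,150,4)]))
print(bot.read_clock())
```

```text
[0.48398078 0.04882719 0.15184244] [-0.36059005 -0.38288895  1.25426609]
(245, np.float64(190.88), np.float64(252.11)) [0.4932 0.0804]
(97, np.float64(207.41), np.float64(259.92)) [0.4794 0.0494]
(7, np.float64(216.71), np.float64(239.0)) [0.5186 0.0341]
(7, np.float64(198.29), np.float64(276.0)) [0.4496 0.0646]
(5, np.float64(226.8), np.float64(239.6)) [0.5178 0.0154]
(5, np.float64(209.6), np.float64(284.2)) [0.435  0.0433]
49.1167
```

View pics/v15.png

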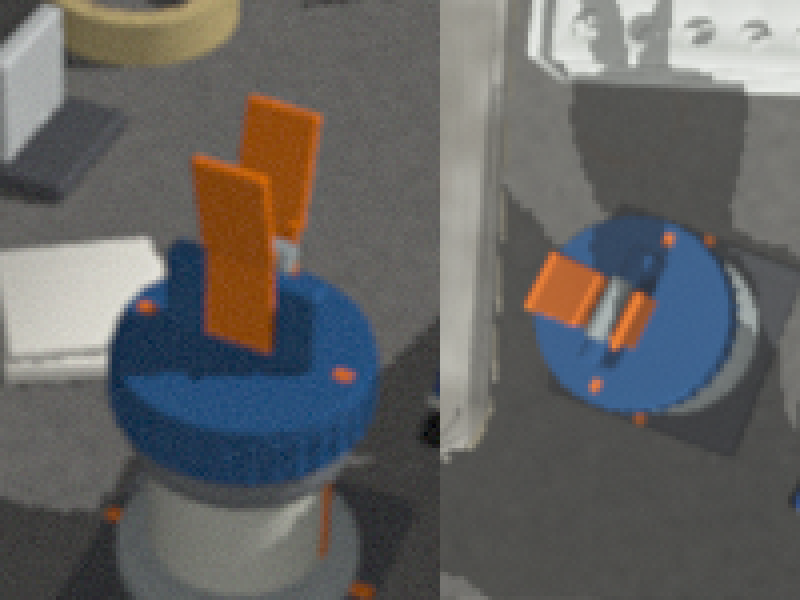

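View pics/sidee.png

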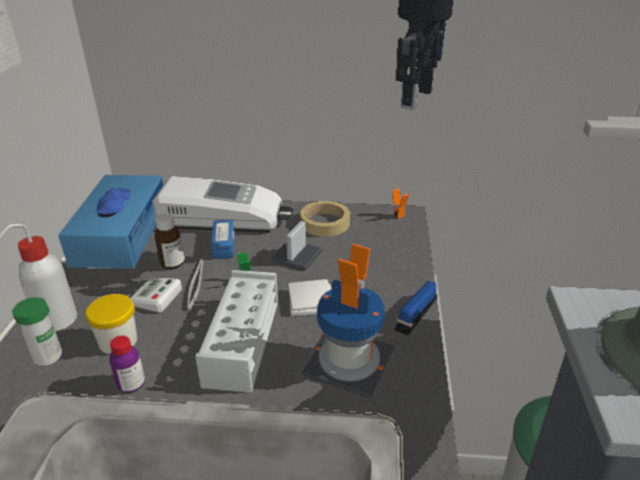

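```bash
python3 -c "
from cell import bot
bot.close_job()"
```

```text
the job is handed in; nothing more can be done
```

The job is done and handed in at about 49 s of the 208 s.

**Tubes:** the rack held three tubes (red, purple, green). Each went into its own compartment, and the rack was empty in the last pictures.

**Lid:** it rested on the ridges at 95 mm and dropped a step when turned back about 70°. It then ran forward to the stop at about 83.5 mm.

**Clip:** the large orange clip came off the stand and is closed on the middle of the lid's bar, across it. The last side and top pictures show it upright there, the robot clear of everything, and the other things on the bench apparently unmoved.

**What disagreed:**
- **Camera offset:** the two cameras differed by 3–4 mm in y. I used positions between them and corrected against the lid while it was held.
- **Red tube:** it gave about a 5 N contact while being lowered and stands leaning slightly. That is below the limits and it is in its compartment.
- **Bar angle:** at the stop the bar measures 3–5° past the marks, as the stop is described. The gripper itself had turned 6–8° past when the stop's torque built up.

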